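# Pack the pattern weights and hold up the caddy

## Task

Stand the large-footed (40 mm) and the small-footed (30 mm) steel pattern weight, stems up, each in the well of the wooden caddy that fits its foot, while the caddy stands on the mat; then take the caddy by its handle, lift it clear of the mat and finish holding it there, level and still, about 10 cm above the mat: do not put it down or let go. Leave the widest weight (56 mm, there is no well for it) and the scissors, pencil, bobbin and pin tin where they are, and never tip the caddy or raise it before both weights are in.

Things in the scene. Friction and masses are not known exactly. Their poses are not given: they have to be found in the camera images.
- caddy: loose wooden caddy, a block 190 mm (x) by 72 mm (y) by 26 mm high with two round wells in its top and a handle across the middle; about 0.26 kg empty. Origin: centre of its underside; x runs lengthwise from the large well towards the small one, y along the handle, z up. It stands on the mat at any yaw.
- well_large (a point): centre of the floor of the caddy's large well: 43 mm across, 18 mm deep, mouth chamfered 2 mm, floor 8 mm above the underside, at x = -48 mm, y = 0 of the caddy. Axes as the caddy.
- well_small (a point): centre of the floor of the caddy's small well: 33 mm across, 18 mm deep, mouth chamfered 2 mm, floor 8 mm above the underside, at x = +68 mm, y = 0 of the caddy. Axes as the caddy.
- caddy_handle (a point): middle of the caddy's handle bar, 87 mm above the underside at x = y = 0 of the caddy. The bar is 14 mm thick (caddy x), 72 mm long (caddy y), 22 mm high (its top 98 mm above the underside), on two posts 12 mm square centred 30 mm either side of the middle. Axes as the caddy. A seated weight's top is 60 mm above the underside.
- weight_large: loose steel pattern weight: round foot 40 mm across and 18 mm high, on it a plain round stem 16 mm across, 52 mm high overall, about 0.23 kg. Stands upright on the mat, left or right of the caddy. Origin: centre of its underside, z up along the stem.
- weight_small: like weight_large but its foot is 30 mm across; about 0.15 kg. Stem 16 mm across, foot 18 mm high, 52 mm high overall. Origin: centre of its underside.
- weight_odd: bystander: a third steel weight of the same shape, foot 56 mm across, 52 mm high; fits no well. Origin: centre of its underside.
- scissors: bystander: scissors lying flat, 210 mm long (x, blades to +x), about 60 mm wide at the handles, 10 mm high. Origin: middle of the underside.
- pencil: bystander: pencil lying flat, 172 mm long (x), 7 mm thick. Origin: middle of the underside.
- bobbin: bystander: bare metal bobbin, 20 mm across, 11 mm high. Origin: centre of its underside.
- pin_tin: bystander: round metal pin tin, 62 mm across, 22 mm high. Origin: centre of its underside.
- mat: black cutting mat with a grey grid, fixed on the table, 560 mm (x) by 900 mm (y), 3 mm thick; its top is 3 mm above the table and all the things stand on it. Origin: centre of its underside.
Mind the look-alikes: they are no part of the job. Leave any green, purple or red look-alike of the weight_large alone.

How it is judged:
On the way, in this order (a step that is already met when the one before it is completed fails the run):
1. both weights stand let go in their own wells, the caddy still on the mat (distance between weight_large and well_large below 0.006 m and angle between the z axis of each of weight_large, weight_small and the z axis of caddy, either way round below 0.15 rad and distance between weight_small and well_small below 0.006 m and height (world z) of caddy below 0.008 m and contact force between the fingers and weight_large below 0.1 N and contact force between the fingers and weight_small below 0.1 N), for 0.2 s.
2. the loaded caddy is lifted clear of the mat (distance between weight_large and well_large below 0.006 m and angle between the z axis of each of weight_large, weight_small and the z axis of caddy, either way round below 0.15 rad and distance between weight_small and well_small below 0.006 m and height (world z) of caddy above 0.04 m), for 0.2 s.
At the end, for the whole second after the job is handed in: gripper holds the handle (within 45 mm of its middle); caddy underside 70-160 mm above the mat, 20 mm inside its edges, tilt < 0.1 rad, < 0.03 m/s, < 0.2 rad/s; each weight in its well (6 mm, 0.15 rad); odd weight, scissors, pencil, bobbin, tin moved < 30 mm (distance between weight_large and well_large below 0.006 m and angle between the z axis of each of weight_large, weight_small and the z axis of caddy, either way round below 0.15 rad and distance between weight_small and well_small below 0.006 m and height (world z) of caddy between 0.073 and 0.163 m and angle between caddy's own z axis and vertical below 0.1 rad and linear speed of caddy below 0.03 m/s and angular speed of caddy below 0.2 rad/s and contact force between the fingers and caddy above 1 N and distance between the grasp point and caddy_handle below 0.045 m and contact force between caddy and mat below 0.1 N and world x of caddy between 0.3 and 0.82 m and world y of caddy between -0.42 and 0.42 m and distance of each of weight_odd, scissors, pencil, bobbin, pin_tin from where it was at the start of the episode below 0.03 m); the arm keeps its last pose, push and grip.
It fails at once if the caddy is raised more than 15 mm before both weights are in their wells (height (world z) of caddy above 0.018 m and not (distance between weight_large and well_large below 0.006 m and angle between the z axis of each of weight_large, weight_small and the z axis of caddy, either way round below 0.15 rad and distance between weight_small and well_small below 0.006 m)).
It fails at once if the caddy is tipped by more than 0.3 rad (angle between caddy's own z axis and vertical above 0.3 rad).
It fails at once if the widest weight, scissors, pencil, bobbin or pin tin is moved by more than 30 mm (distance of any of weight_odd, scissors, pencil, bobbin, pin_tin from where it was at the start of the episode above 0.03 m).
It also fails if it takes over 72 s, if anything falls off the work surface, if the arm or the gripper's body presses on something with over 40 N, if the wrist force passes 120 N, or if a joint passes its speed limit or range.

## Robot

A 6-joint arm with a two-finger parallel gripper is mounted at the origin on the work surface. World frame = base frame: x ahead of the robot, y to its left, z up, the work surface at z = 0. Lengths are in m, angles in rad, forces in N, time in s.
With the tool pointing down it reaches from about 0.3 to 0.85 m from the base axis. Payload 5.4 kg.
Tool frame: the origin (TCP) lies between the finger pads; the fingertips stand 17 mm ahead of it and the grasp point (between the pads) lies 2 mm behind it; z points along the fingers, y is the line along which they close (so a half turn about z gives the same grasp; the last joint's range is limited). The gripper opens to 85 mm and grips with 20 to 120 N. Pads are 22 mm wide; open, the fingers measure 114 mm over their backs; the gripper's body (76 mm by 85 mm) begins 54 mm behind the grasp point. The pads swing forward as they close: fully open they stand 13 mm farther back than shut.
Start: joints at [-1.332, 0.158, 1.597, -0, 1.386, -0.21], TCP at [0.249, -0.518, 0.248] pointing down, gripper open.
Joint ranges: [-2.91, 2.91], [-0.94, 2.29], [0.18, 2.7], [-1.29, 4.43], [0.17, 2.64], [-3, 3]. Speed limits (rad/s): [2.57, 2.57, 3.14, 3.14, 3.14, 3.14].

## Interface

Orientations are given as a unit quaternion [w, x, y, z].
In Python, from bench import env, solver, sensors, viewer gives the robot as it stands. Calls block until the motion is done:
- env.reach(position, orientation): joint-space move of the TCP to a pose.
- env.line_to(position, attitude=None, rate=0.15, stop_force=None): straight line of the TCP; attitude=None keeps the orientation; rate is the mean speed in m/s. With stop_force (N) it stops when the force on the tool has changed by that much, and returns True; else False.
- env.movej(angles): joint-space move.
- env.ungrasp() and env.close(strength=None): open the fingers fully, or close them until they stop; strength is the grip in N (None keeps the last).
- env.sleep(seconds).
- solver.ik(position, orientation): joint angles nearest the present ones, or None.
- sensors.read_state(): the state.
- viewer.get_image(name): name is "scene" or "top" or "wrist"; returns a dict with "img" (384x512x3 uint8, blue, green, red), "mtx" (3x3 intrinsics, pixels), "dist" ([k1, k2, p1, p2, k3] as OpenCV has them; the pictures are not rectified), "eye" and "rotation" of the camera in the world. Camera axes: x right, y down, z forward; pixel columns grow to the right and rows downward; lengths in m; the calibration is good to about 2 mm. A picture is of the moment at which its call begins. There is no depth.
A pose or a line that the arm cannot do raises env.MotionError and nothing moves.
- env.hand_in(): hands the job in; it is judged then, once.
The state is a dict: "time": time; "joints": joint angles; "dq": joint speeds; "joint_torque": joint torques, N m; "tool_pos": TCP position; "tcp_rot": TCP orientation; "contact_force": force on the tool from outside, world axes, zero at the start; "ft_torque": the same for the moment, N m; "gripper_width": finger opening in m; "gripper_force": force on a finger pad.
Only numpy, scipy, OpenCV 4.12 (cv2) and the standard library are available. Lean on these libraries where they do the work, as an engineer would, in place of code of your own. Each camera call takes 0.05 s, during which the arm holds its last target. There are 200 camera calls.

## Working session

There is one attempt and no reset: what is moved stays moved. The work goes in short steps, each a Python script; the robot and the scene stay as the last script left them, time stands still between calls to the robot, and variables do not carry over. Pictures are saved under pics/ and viewed, at most 11 in all, crops included, and the job is handed in when it is done.

```bash
ls; mkdir -p pics; python3 - <<'E'
from bench import env, solver, sensors, viewer
import cv2, pickle
s=sensors.read_state(); print(s)
for n in ("top","scene"):
    d=viewer.get_image(n); cv2.imwrite(f"pics/{n}0.png",d["img"]); pickle.dump(d,open(f"pics/{n}0.pkl","wb"))
    print(n,d["mtx"],d["dist"],d["eye"],d["rotation"])
E
```

```text
pics
{'time': 0.0, 'joints': array([-1.33208484e+00,  1.59066002e-01,  1.59823766e+00, -2.85107111e-05,
        1.38620988e+00, -2.10112652e-01]), 'dq': array([-0.00085727,  0.00067545, -0.00035016, -0.00047776,  0.00057197,
        0.0012205 ]), 'joint_torque': array([-2.48289587e-03, -3.96005023e+01, -3.31432486e+01, -5.19373116e-04,
        8.46946874e-03,  9.93643994e-06]), 'tool_pos': array([ 0.24932405, -0.51749512,  0.24730464]), 'tcp_rot': array([-9.60142724e-04,  9.74924074e-01,  2.22535674e-01, -2.77425205e-05]), 'contact_force': array([-0.0153303 ,  0.22170177,  0.55430257]), 'ft_torque': array([-0.03412209, -0.05671086,  0.03035732]), 'gripper_force': 0.0, 'gripper_width': 0.08543624570969174}
top [[398.03817151   0.         254.79548487]
 [  0.         398.03817151 194.10101005]
 [  0.           0.           1.        ]] [-0.03123999  0.          0.          0.          0.        ] [0.32173798 0.15334531 1.26020512] [-0.05498781  0.70933971 -0.70040552  0.0569704 ]
scene [[460.69790522   0.         248.41288106]
 [  0.         460.69790522 197.79468158]
 [  0.           0.           1.        ]] [0.03123603 0.         0.         0.         0.        ] [ 1.5013909  -0.00525078  1.10837151] [-0.28725122  0.69276189  0.61448448 -0.24490105]
```

View pics/top0.png

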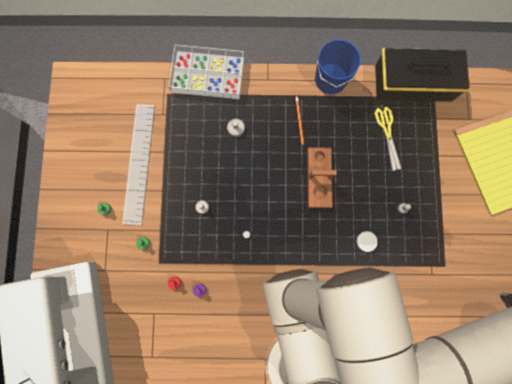

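View pics/scene0.png

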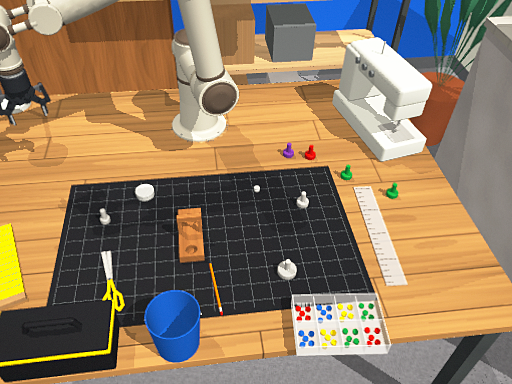

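Top view: caddy at about (320,178), lengthwise along the columns. Three steel weights at (235,127) (widest), (202,207) and (404,208); tin (367,241), bobbin (246,235), pencil (300,120), scissors (389,138). The coloured look-alikes stand off the mat on the left. The scene view agrees.

```bash
cat > h.py <<'E'
from bench import env, solver, sensors, viewer
import cv2, numpy as np, pickle
from scipy.spatial.transform import Rotation as R
def rot(q):
    q=np.asarray(q); return q if q.shape==(3,3) else R.from_quat(q,scalar_first=True).as_matrix()
def pt(d,uv,z):
    "pixels -> points on the plane at height z"
    n=cv2.undistortPoints(np.float64(uv).reshape(-1,1,2),d["mtx"],d["dist"])[:,0]
    r=np.c_[n,np.ones(len(n))]@rot(d["rotation"]).T
    e=np.array(d["eye"]); return e+r*((z-e[2])/r[:,2:])
def px(d,P):
    M=rot(d["rotation"]).T
    return cv2.projectPoints(np.float64(P).reshape(-1,1,3),cv2.Rodrigues(M)[0],-M@np.array(d["eye"]),d["mtx"],d["dist"])[0][:,0]
def down(yaw):
    "tool down, closing line (tool y) at angle yaw from world y (mod pi)"
    return (R.from_euler("z",yaw)*R.from_quat([1,0,0,0])).as_quat(scalar_first=True)
def snap(name,f=None):
    d=viewer.get_image(name)
    if f: cv2.imwrite(f"pics/{f}.png",d["img"]); pickle.dump(d,open(f"pics/{f}.pkl","wb"))
    return d
E
python3 - <<'E'
from h import *
d=pickle.load(open("pics/top0.pkl","rb")); im=d["img"]; hsv=cv2.cvtColor(im,cv2.COLOR_BGR2HSV)
m=cv2.inRange(hsv,(0,0,115),(179,60,255)); m[:, :165]=0;m[:100]=0;m[265:]=0;m[:,440:]=0
n,l,st,c=cv2.connectedComponentsWithStats(m)
for i in range(1,n):
    if st[i,4]>20: print(st[i],c[i],pt(d,c[i],0.02)[0])
m=cv2.inRange(hsv,(3,90,40),(20,255,255)); m[:, :290]=0;m[:140]=0;m[220:]=0;m[:,350:]=0
k,_=cv2.findContours(m,0,2); k=max(k,key=cv2.contourArea); print(cv2.minAreaRect(k)); b=cv2.minAreaRect(k)
print(pt(d,cv2.boxPoints(b),0.029))
c=[im[a-32:a+32,b-32:b+32] for b,a in ((235,127),(202,207),(404,208))]+[im[138:218,280:360]]
cv2.imwrite("pics/c.png",np.hstack([cv2.resize(x,(200,200),interpolation=2) for x in c]))
E
```

```text
[227 118  18  18 240] [235.32916667 126.63333333] [0.7409216  0.21701486 0.02      ]
[387 138  14  33 247] [393.08502024 155.11740891] [ 0.65301874 -0.29305484  0.02      ]
[195 200  14  14 144] [201.38194444 206.38194444] [0.47876351 0.31831992 0.02      ]
[398 203  13  10  86] [403.72093023 207.11627907] [ 0.4844806  -0.31961014  0.02      ]
[243 231   7   7  45] [246. 234.] [0.39413224 0.17685806 0.02      ]
[356 231  22  21 353] [366.83852691 241.10481586] [ 0.37652702 -0.19907147  0.02      ]
((321.5, 177.5), (61.0, 29.0), 90.0)
[[ 0.67323165 -0.01392511  0.029     ]
 [ 0.67460207 -0.10692618  0.029     ]
 [ 0.47790667 -0.10291073  0.029     ]
 [ 0.47677518 -0.01221887  0.029     ]]
```

View pics/c.png

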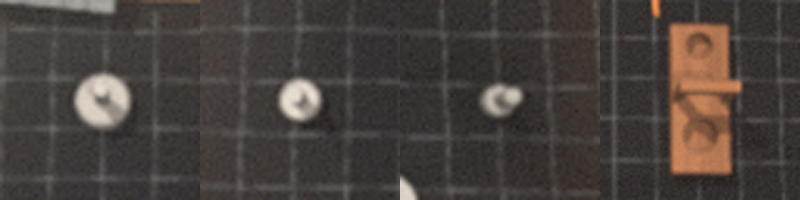

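Crops: second (left weight, (201,206)) is the 40 mm foot, third (right, (404,207)) the 30 mm foot, first the 56 mm odd one. In the caddy crop the small well is at the top (+x) and the large one at the bottom. Now close looks.

```bash
python3 - <<'E'
from h import *
env.reach([0.46,-0.32,0.24],down(0)); d=snap("wrist","w1"); print(d["eye"],rot(d["rotation"]).round(2).tolist(),sensors.read_state()["joints"])
env.reach([0.56,-0.06,0.30],down(0)); d2=snap("wrist","w2"); print(d2["eye"],sensors.read_state()["time"])
cv2.imwrite("pics/w12.png",np.hstack([cv2.resize(x["img"],(400,300)) for x in (d,d2)]))
E
```

```text
[ 0.52569975 -0.32083156  0.36795152] [[-0.0, -0.97, -0.26], [-1.0, 0.0, 0.0], [-0.0, 0.26, -0.97]] [-8.25122724e-01  1.27156455e-01  1.64830239e+00 -3.83195513e-04
  1.36602713e+00  7.46646053e-01]
[ 0.62587878 -0.06150851  0.42748911] 2.4167
```

View pics/w12.png

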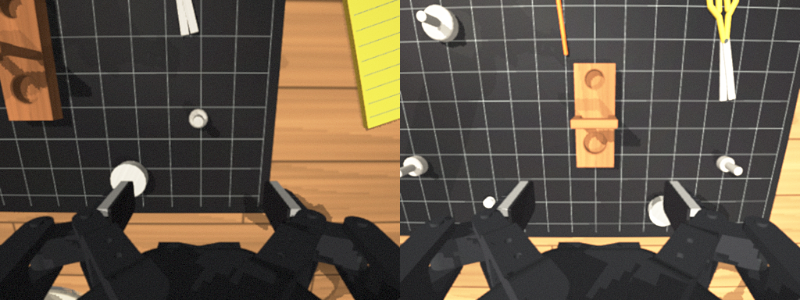

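w1 shows the small weight at about (253,152) full-res and w2 the caddy around (760,148)/2 scaled, unobstructed, handle at middle, small well toward the top (+x). Measure both.

```bash
python3 - <<'E'
from h import *
d=pickle.load(open("pics/w1.pkl","rb")); hsv=cv2.cvtColor(d["img"],cv2.COLOR_BGR2HSV)
m=cv2.inRange(hsv,(0,0,115),(179,60,255)); w=np.zeros_like(m); w[130:175,230:275]=255; m&=w
m=cv2.morphologyEx(m,2,np.ones((5,5)))
k=max(cv2.findContours(m,0,2)[0],key=cv2.contourArea); c,r=cv2.minEnclosingCircle(k)
print("small",c,r,cv2.boundingRect(k),pt(d,c,0.021),2*r*0.347/d["mtx"][0,0])
d=pickle.load(open("pics/w2.pkl","rb")); im=d["img"]; hsv=cv2.cvtColor(im,cv2.COLOR_BGR2HSV)
m=cv2.inRange(hsv,(5,100,60),(20,255,255)); w=np.zeros_like(m); w[70:225,205:300]=255; m&=w
ys,xs=np.nonzero(m); 
rows=[(y,xs[ys==y].min(),xs[ys==y].max()) for y in range(ys.min(),ys.max()+1,4)]; print(rows)
m0=m.copy(); m0[144:172]=0; k=np.vstack(cv2.findContours(m0,0,2)[0]); b=cv2.minAreaRect(k); print(b); print(pt(d,cv2.boxPoints(b),0.029).round(4))
x=cv2.resize(im[70:225,200:310],(440,620-20),interpolation=2)
d1=pickle.load(open("pics/w1.pkl","rb"))["img"]
y=cv2.resize(d1[130:175,230:275],(300,300),interpolation=2)
x[:300,:0]=0; cv2.imwrite("pics/z.png",np.hstack([x,np.vstack([y,y*0])]))
E
```

```text
small (253.1875, 151.125) 12.203615188598633 (242, 140, 24, 24) [[ 0.48230157 -0.3193863   0.021     ]] 0.030744862560502198Traceback (most recent call last):
  File "<stdin>", line 10, in <module>
    return umr_minimum(a, axis, None, out, keepdims, initial, where)
ValueError: zero-size array to reduction operation minimum which has no identity
```

```bash
python3 - <<'E'
from h import *
d=pickle.load(open("pics/w2.pkl","rb")); im=d["img"]; hsv=cv2.cvtColor(im,cv2.COLOR_BGR2HSV)
print(hsv[90,240],hsv[200,240],hsv[100,205])
m=cv2.inRange(hsv,(3,90,50),(22,255,255)); w=np.zeros_like(m); w[72:225,215:290]=255; m&=w
ys,xs=np.nonzero(m)
print([(y,xs[ys==y].min(),xs[ys==y].max()) for y in range(ys.min(),ys.max()+1,5) if (ys==y).any()])
m0=m.copy(); m0[144:172]=0; k=np.vstack(cv2.findContours(m0,0,2)[0]); b=cv2.minAreaRect(k); print(b); print(pt(d,cv2.boxPoints(b),0.029).round(4))
x=cv2.resize(im[75:225,200:300],(400,600),interpolation=2); cv2.imwrite("pics/z.png",x)
E
```

```text
[ 17 133 255] [ 18 127 254] [150   6  82]
[(80, np.int64(223), np.int64(274)), (85, np.int64(222), np.int64(276)), (90, np.int64(222), np.int64(275)), (95, np.int64(222), np.int64(276)), (100, np.int64(222), np.int64(276)), (105, np.int64(222), np.int64(276)), (110, np.int64(222), np.int64(275)), (115, np.int64(222), np.int64(275)), (120, np.int64(223), np.int64(275)), (125, np.int64(223), np.int64(275)), (130, np.int64(223), np.int64(275)), (135, np.int64(223), np.int64(275)), (140, np.int64(223), np.int64(275)), (145, np.int64(223), np.int64(275)), (150, np.int64(221), np.int64(276)), (155, np.int64(217), np.int64(279)), (160, np.int64(217), np.int64(279)), (165, np.int64(221), np.int64(275)), (170, np.int64(224), np.int64(274)), (175, np.int64(224), np.int64(274)), (180, np.int64(224), np.int64(274)), (185, np.int64(224), np.int64(274)), (190, np.int64(224), np.int64(274)), (195, np.int64(224), np.int64(274)), (200, np.int64(225), np.int64(274)), (205, np.int64(225), np.int64(274)), (210, np.int64(225), np.int64(274))]
((248.5, 146.99996948242188), (54.99999237060547, 133.99996948242188), -0.0)
[[ 0.4795 -0.0101  0.029 ]
 [ 0.6725 -0.0164  0.029 ]
 [ 0.6723 -0.091   0.029 ]
 [ 0.4794 -0.0946  0.029 ]]
```

View pics/z.png

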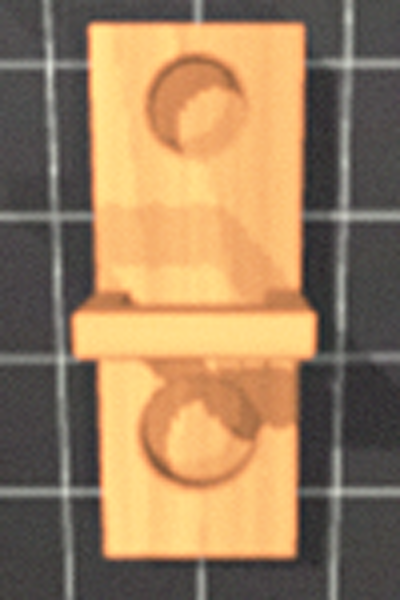

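Crop: block top corners at (88,22),(305,22),(297,558),(103,558), small mouth centre ≈(196,105), large ≈(201,430), handle bar rows 310–358.

```bash
python3 - <<'E'
from h import *
d=pickle.load(open("pics/w2.pkl","rb"))
f=lambda a:np.float64(a)/4+[199.6,74.6]
P=pt(d,f([(88,22),(305,22),(297,558),(103,558)]),0.029); print(P.round(4))
w=pt(d,f([(196,105),(201,430)]),0.029); print(w.round(4),np.linalg.norm(w[0]-w[1]))
print(pt(d,f([(73,310),(317,312),(316,358),(74,358)]),0.101).round(4))
v=(P[0]+P[1]-P[2]-P[3])/2; print("yaw",np.arctan2(v[1],v[0]),np.linalg.norm(v),P.mean(0))
v=w[0]-w[1]; print("yaw wells",np.arctan2(v[1],v[0]), "origin", w[1]+v*48/116)
env.reach([0.4823,-0.3194,0.14],down(0)); 
d=snap("wrist","w3"); print(sensors.read_state()["tool_pos"])
E
```

```text
[[ 0.6723 -0.0172  0.029 ]
 [ 0.6722 -0.0908  0.029 ]
 [ 0.4792 -0.0913  0.029 ]
 [ 0.4794 -0.0168  0.029 ]]
[[ 0.6453 -0.0537  0.029 ]
 [ 0.5298 -0.0547  0.029 ]] 0.11542186758639773
[[ 0.5838 -0.0182  0.101 ]
 [ 0.5831 -0.0905  0.101 ]
 [ 0.5693 -0.0905  0.101 ]
 [ 0.5694 -0.018   0.101 ]]
yaw -0.00010635781459318995 0.19296254325326312 [ 0.57577985 -0.05401175  0.029     ]
yaw wells 0.00894369668911471 origin [ 0.57759334 -0.05427456  0.029     ]
[ 0.48338624 -0.31896046  0.14114626]
```

View pics/w3.png

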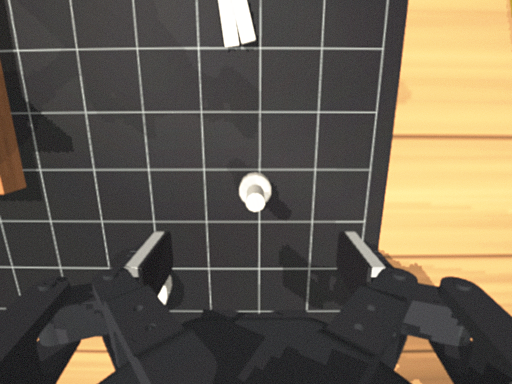

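Small weight in w3: foot at (255,187), stem top (255,203).

```bash
python3 - <<'E'
from h import *
d=pickle.load(open("pics/w3.pkl","rb")); print(pt(d,(255.5,203),0.055),pt(d,(255,187.5),0.021))
p=(pt(d,(255.5,203),0.055)+pt(d,(255,187.5),0.021))[0]/2
env.line_to([p[0],p[1],0.0435]); env.sleep(0.3); print(p,sensors.read_state()["tool_pos"])
env.close(40); s=sensors.read_state(); print(s["gripper_width"],s["gripper_force"],s["tool_pos"])
env.line_to([p[0],p[1],0.15],rate=0.2); env.reach([0.6445,-0.054,0.15],down(0)); env.sleep(.3)
d=snap("wrist","w4"); s=sensors.read_state(); print(s["gripper_width"],s["tool_pos"],s["time"])
E
```

```text
[[ 0.48043589 -0.32025705  0.055     ]] [[ 0.48466103 -0.31994137  0.021     ]]
[ 0.48254846 -0.32009921  0.038     ] [ 0.48293775 -0.320495    0.04430791]
0.01486655149546594 38.931498527526855 [ 0.48254759 -0.32005142  0.04353228]
0.014548844330186005 [ 0.64439074 -0.05477049  0.1501026 ] 7.625
```

View pics/w4.png

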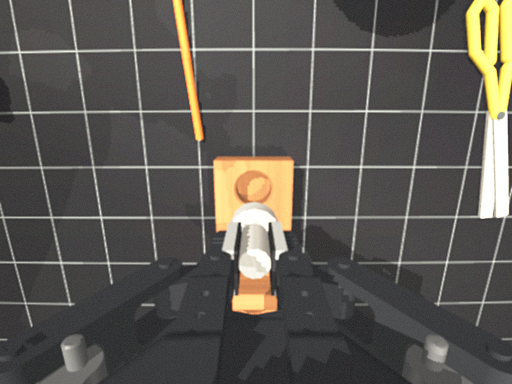

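w4: small weight hanging upright between the fingers (foot front rim ≈ row 204, cols 231–277), well mouth below at ≈(254,186). Compare against predictions.

```bash
python3 - <<'E'
from h import *
d=pickle.load(open("pics/w4.pkl","rb")); im=d["img"]
# block far corners, sides, mouth
print(pt(d,[(214,157),(293,157)],0.029).round(4))
g=cv2.cvtColor(im,cv2.COLOR_BGR2GRAY); hsv=cv2.cvtColor(im,cv2.COLOR_BGR2HSV)
print("col254",g[150:240,254].tolist()); print("row186",g[186,208:300].tolist()); print("row216",g[216,208:300].tolist())
t=np.linspace(0,6.28,9)
c=lambda x,y,z,r:np.c_[x+r*np.cos(t),y+r*np.sin(t),0*t+z]
print("mouth pred",px(d,c(.6445,-.054,.029,.0185))[[0,2,4,6]].round(1).tolist())
print("foot bot pred",px(d,c(.6444,-.0548,.1096,.015))[[0,2,6]].round(1).tolist(),"foot top",px(d,c(.6444,-.0548,.1276,.015))[[0,2,6]].round(1).tolist())
E
```

```text
[[ 0.6741 -0.0185  0.029 ]
 [ 0.674  -0.0903  0.029 ]]
col254 [147, 148, 141, 138, 133, 137, 137, 141, 146, 151, 189, 216, 222, 221, 222, 221, 220, 222, 220, 212, 197, 173, 164, 166, 167, 166, 165, 174, 193, 210, 214, 216, 214, 215, 214, 215, 212, 212, 214, 212, 216, 214, 213, 206, 193, 194, 191, 197, 195, 192, 186, 183, 214, 229, 229, 221, 221, 222, 236, 255, 255, 255, 255, 255, 255, 255, 255, 255, 255, 255, 255, 255, 255, 245, 223, 218, 219, 219, 218, 222, 221, 221, 219, 220, 217, 220, 217, 218, 216, 219]
row186 [71, 65, 65, 65, 67, 94, 181, 232, 234, 232, 231, 231, 230, 229, 227, 228, 227, 225, 223, 220, 221, 220, 217, 219, 216, 215, 187, 166, 148, 153, 171, 173, 172, 167, 169, 165, 168, 169, 172, 190, 212, 219, 219, 217, 217, 218, 212, 216, 213, 214, 216, 215, 215, 209, 195, 191, 192, 189, 194, 198, 198, 187, 170, 189, 196, 211, 210, 213, 211, 208, 211, 210, 212, 214, 217, 216, 213, 217, 218, 221, 219, 217, 214, 209, 174, 91, 51, 62, 57, 55, 56, 55]
row216 [101, 102, 100, 102, 105, 96, 108, 175, 225, 231, 231, 230, 228, 230, 227, 227, 228, 226, 229, 228, 227, 225, 224, 220, 221, 229, 237, 246, 254, 255, 255, 255, 255, 255, 255, 255, 255, 255, 255, 255, 255, 255, 255, 255, 255, 255, 255, 255, 255, 255, 255, 255, 255, 255, 255, 255, 255, 254, 253, 253, 253, 253, 254, 250, 223, 182, 159, 175, 201, 211, 206, 207, 213, 216, 216, 214, 218, 216, 216, 217, 217, 216, 210, 187, 122, 96, 99, 100, 101, 100, 100, 106]
mouth pred [[253.1, 169.0], [233.4, 188.5], [253.2, 207.2], [272.9, 188.5]]
foot bot pred [[253.8, 198.2], [230.9, 220.2], [276.8, 220.2]] foot top [[253.8, 207.2], [228.4, 231.3], [279.2, 231.3]]
```

```bash
python3 - <<'E'
from h import *
T=[0.645,-0.054]
env.line_to(T+[0.075],rate=0.15); env.sleep(.2); print(sensors.read_state()["tool_pos"])
r=env.line_to(T+[0.0515],rate=0.04,stop_force=6); env.sleep(.2); s=sensors.read_state(); print(r,s["tool_pos"],s["contact_force"],s["time"])
E
```

```text
[ 0.64609775 -0.0542848   0.0766815 ]
True [ 0.64424566 -0.05380322  0.05153226] [-0.89056457 -0.86500114  5.3749887 ] 9.2417
```

Bottomed at the seated height. Release, go look at the large weight.

```bash
python3 - <<'E'
from h import *
env.ungrasp(); env.line_to([0.645,-0.054,0.16],rate=0.25)
env.reach([0.48,0.3185,0.14],down(0)); env.sleep(.2)
d=snap("wrist","w5"); s=sensors.read_state(); print(s["tool_pos"],s["time"],s["joints"][5])
hsv=cv2.cvtColor(d["img"],cv2.COLOR_BGR2HSV); m=cv2.inRange(hsv,(0,0,115),(179,60,255)); q=px(d,[0.479,0.3185,0.021])[0].astype(int); print(q)
w=np.zeros_like(m); w[q[1]-38:q[1]+45,q[0]-38:q[0]+38]=255; m=cv2.morphologyEx(m&w,2,np.ones((7,7)))
k=max(cv2.findContours(m,0,2)[0],key=cv2.contourArea); print(cv2.boundingRect(k))
e=cv2.minEnclosingCircle(k); print(e,pt(d,e[0],.021))
cv2.imwrite("pics/z5.png",cv2.resize(d["img"][100:280,170:350],(540,540)))
E
```

```text
[0.48056934 0.31792417 0.14004128] 12.275 1.9468915742322428
[253 190]
(233, 169, 43, 45)
((253.34292602539062, 190.92205810546875), 22.56386947631836) [[0.47902862 0.31860395 0.021     ]]
```

View pics/z5.png

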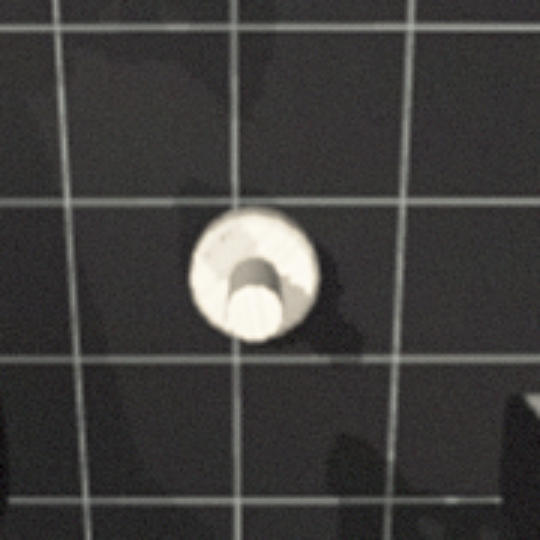

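z5: 40 mm foot (cols 190–320, ≈40 mm), stem top at (255,312) → full-res ≈(255,204).

```bash
python3 - <<'E'
from h import *
d=pickle.load(open("pics/w5.pkl","rb")); a=pt(d,(254.8,203.7),0.055)[0]; b=pt(d,(254.6,190.9),.021)[0]; print(a,b)
p=(a+b)/2
env.line_to([p[0],p[1],0.0435]); env.sleep(0.2); print(p,sensors.read_state()["tool_pos"])
env.close(50); s=sensors.read_state(); print(s["gripper_width"],s["gripper_force"],s["tool_pos"])
env.line_to([p[0],p[1],0.15],rate=0.2); env.reach([0.5285,-0.054,0.18],down(0)); env.sleep(.3)
d=snap("wrist","w6"); s=sensors.read_state(); print(s["gripper_width"],s["tool_pos"],s["time"])
T=s["tool_pos"]; t=np.linspace(0,2*np.pi,9)
c=lambda x,y,z,r:np.c_[x+r*np.cos(t),y+r*np.sin(t),0*t+z]
u=T[2]-.0405
for n,q in (("foot bot",c(T[0],T[1],u,.02)),("foot top",c(T[0],T[1],u+.018,.02)),("handle",[[.5835,-.018,.101],[.5835,-.09,.101],[.5695,-.018,.101],[.5695,-.09,.101]]),("small mid top",[[.6445,-.054,.063]]),("edge",[[.6718,-.018,.029],[.6718,-.09,.029]])):
    print(n,px(d,q).round(1)[[0,2,6] if len(q)==9 else slice(None)].tolist())
E
```

```text
[0.47757972 0.31729654 0.055     ] [0.4790477  0.31743467 0.021     ]
[0.47831371 0.3173656  0.038     ] [0.47922701 0.31777064 0.04476863]
0.014525450142218838 48.660335540771484 [0.47835989 0.31749341 0.04358908]
0.014420432747558776 [ 0.52854549 -0.05348883  0.17997931] 16.35
foot bot [[254.3, 190.7], [223.7, 220.2], [284.9, 220.2]]
foot top [[254.3, 199.0], [220.4, 231.4], [288.2, 231.4]]
handle [[206.2, 131.2], [303.9, 131.2], [207.1, 150.2], [303.1, 150.2]]
small mid top [[255.1, 52.6]]
edge [[215.6, 28.5], [294.5, 28.5]]
```

View pics/w6.png

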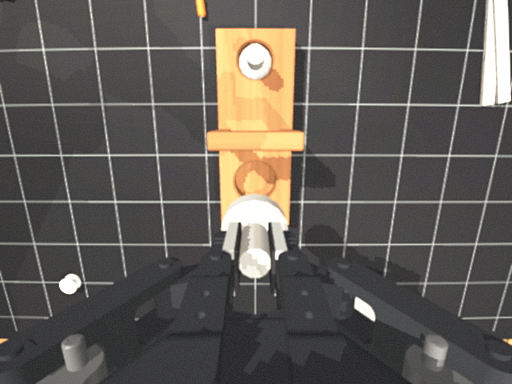

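w6: small weight seated in its well (255,60), large hangs upright, foot rim at row ≈193, handle 208–303 at rows 131–150, all as predicted within about 1 mm. Insert.

```bash
python3 - <<'E'
from h import *
T=[0.529,-0.0542]
env.line_to(T+[0.075],rate=0.15); env.sleep(.2); print(sensors.read_state()["tool_pos"])
r=env.line_to(T+[0.0515],rate=0.04,stop_force=6); env.sleep(.2); s=sensors.read_state(); print(r,s["tool_pos"],s["contact_force"],s["time"])
if s["tool_pos"][2]<0.055:
    env.ungrasp(); env.line_to(T+[0.18],rate=0.25); env.reach([0.53,-0.054,0.26],down(0)); env.sleep(.3); snap("wrist","w7"); print(sensors.read_state()["time"])
E
```

```text
[ 0.52985877 -0.05448399  0.07617327]
True [ 0.52822911 -0.0539401   0.05156019] [-0.31018727 -0.00615258  4.58396845] 18.1667
20.2833
```

View pics/w7.png

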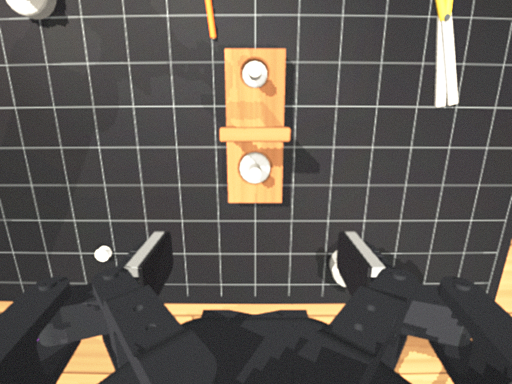

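w7: both weights seated in their wells ((255,73) and (254,168)), handle free at (255,134). Grasp across the bar and lift.

```bash
python3 - <<'E'
from h import *
P=[0.5763,-0.0543]
q=[]
for a in (np.pi/2,-np.pi/2):
    j=solver.ik(P+[0.2],down(a)); print(j); 
    if j is not None: q.append((abs(j-sensors.read_state()["joints"]).max(),a))
a=min(q)[1]
env.reach(P+[0.2],down(a)); env.sleep(.2)
r=env.line_to(P+[0.088],rate=0.1,stop_force=8); env.sleep(.3); print(r,sensors.read_state()["tool_pos"])
if not r:
    env.close(110); env.sleep(.3); s=sensors.read_state(); print(s["gripper_width"],s["gripper_force"],s["tool_pos"])
    env.line_to(P+[0.188],rate=0.04); env.sleep(1); s=sensors.read_state(); print(s["gripper_width"],s["gripper_force"],s["tool_pos"],s["contact_force"],s["ft_torque"],s["time"])
    snap("scene","s8"); cv2.imwrite("pics/s8c.png",cv2.resize(cv2.imread("pics/s8.png")[110:350,60:380],(800,600)))
E
```

```text
[-3.02588874e-01  2.08202069e-01  1.63781320e+00 -4.44089210e-16
  1.29557739e+00 -3.02588874e-01]
[-3.02588874e-01  2.08202069e-01  1.63781320e+00 -4.44089210e-16
  1.29557739e+00  2.83900378e+00]
False [ 0.57648704 -0.05432348  0.08834428]
0.012294139264110599 107.80304074287415 [ 0.57652008 -0.05434535  0.08827336]
0.012699648026752455 107.26432085037231 [ 0.57629464 -0.05431165  0.18797629] [-0.0095168  -0.06241174 -6.94247081] [ 0.04262255  0.01046719 -0.04760803] 28.0417
```

View pics/s8c.png

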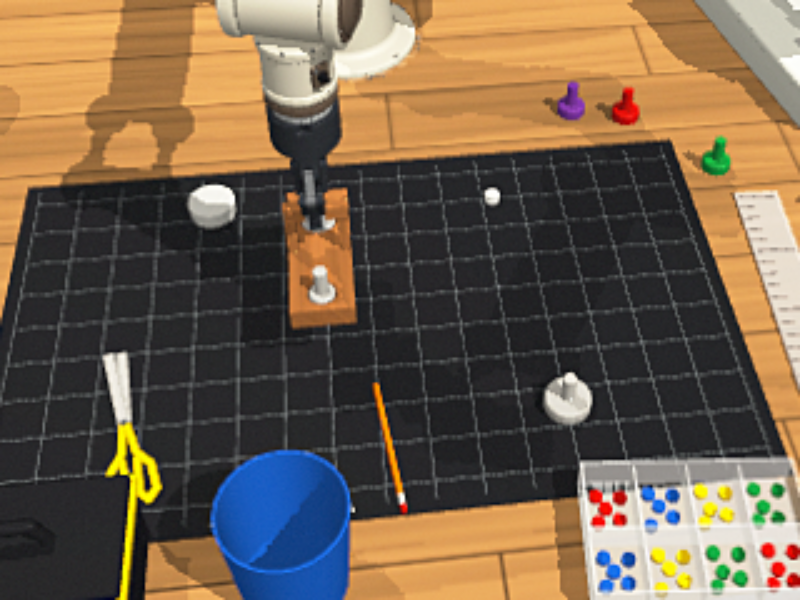

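The caddy hangs level with both weights seated. The measured load of about 6.9 N is near the expected 6.3 N, and the bystanders have not moved. Handing in.

```bash
python3 -c "
from bench import env
print(env.hand_in())"
```

```text
the job is handed in; nothing more can be done
None
```

Both weights are in their wells, the loaded caddy is held level and still by its handle about 10 cm above the mat, the bystanders look untouched in the last picture, and the job was handed in at about 28 s of robot time (the hand-in returned no verdict).

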